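# Tip a clamped whetstone out of its holder

## Robot

A 6-joint arm with a two-finger parallel gripper is mounted at the origin on the work surface. World frame = base frame: x ahead of the robot, y to its left, z up, the work surface at z = 0. Lengths are in mm, angles in degrees, forces in N, time in s.
With the tool pointing down it reaches from about 350 to 850 mm from the base axis. Payload 8.1 kg.
Tool frame: the origin (TCP) lies at the centre of the arm's flange, where the gripper is bolted on; the fingertips stand 173 mm ahead of it and the grasp point (between the pads) lies 155 mm ahead of it; z points along the fingers, y is the line along which they close (so a half turn about z gives the same grasp; the last joint's range is limited). The gripper opens to 85 mm and grips with 20 to 120 N. Pads are 22 mm wide; open, the fingers measure 114 mm over their backs; the gripper's body (76 mm by 85 mm) begins 54 mm behind the grasp point. The pads swing forward as they close: fully open they stand 13 mm farther back than shut.
Start: joints at [-72.445, 7.471, 85.268, -0, 87.261, -4.893], TCP at [229.132, -554.532, 404.692] pointing down, gripper open.
Joint ranges: [-169.43, 169.43], [-51.17, 129.36], [1.28, 143.12], [-76.62, 256.62], [0, 156.53], [-152.29, 152.29]. Speed limits (degrees/s): [136.94, 136.94, 159.86, 180, 180, 180].

## Interface

Orientations are given as [roll, pitch, yaw] about the fixed x, y, z axes, in that order (R = Rz(yaw) Ry(pitch) Rx(roll)).
In Python, from bench import * gives the robot as it stands.
- The arm moves only by the shell command python3 -m jog 'ROWS' [FORCE]. ROWS is text: rows parted by semicolons, each of 7 numbers parted by spaces: the shift along the tool's x, y, z scaled (see below), then the turn, a rotation vector about the tool's x, y, z scaled (see below), then the closure, from -1 (fully open) to 1 (shut). In form: tx ty tz wx wy wz hand; .... A call has 1 to 5 rows; each row shifts and turns the commanded pose from where the row before left it, along the tool's axes as they then stand; what a row does not reach is not made up. The controller multiplies each number of a shift by 0.1 m and each number of a turn by 60 degrees. A row lasts 1/8 s, in which the tool goes at most 62.5 mm and 10.7 degrees, less where a joint would pass 70% of its speed; a pose out of reach is approached as far as the arm can. A call with a number of a shift or a turn outside -1 to 1 is refused whole. A call with a gripper value outside its range is refused whole. The fingers move at their own pace and stop on an object; FORCE is the grip in N (left out, the last holds). Time passes only in rows, so rows that do not move let the fingers close. It gives the time, the measured TCP pose, the force, the opening and the grip force at its end, in the units of the state.
- sense(): the state, without advancing time (a new reading comes with each control period).
- snapshot(name): name is "side" or "top" or "wrist"; returns a dict with "img" (480x640x3 uint8, red, green, blue), "fx", "fy", "cx", "cy" (pixels), "dist" ([k1, k2, p1, p2, k3] as OpenCV has them; the pictures are not rectified), "extrinsics" (4x4, takes a point from camera to world coordinates). Camera axes: x right, y down, z forward; pixel columns grow to the right and rows downward; lengths in mm; the calibration is good to about 2 mm. A picture is of the moment at which its call begins. There is no depth.
- hand_in(): hands the job in; it is judged then, once.
The state is a dict: "time": time; "joint_pos": joint angles; "qd": joint speeds; "joint_efforts": joint torques, N m; "tool_pos": TCP position; "tcp_rot": TCP orientation; "ft_force": force on the tool from outside, world axes, zero at the start; "wrist_torque": the same for the moment, N m; "finger_gap": finger opening in mm; "grip_force": force on a finger pad.
Only numpy, scipy, OpenCV 4.12 (cv2) and the standard library are available. Lean on these libraries where they do the work, as an engineer would, in place of code of your own. Each camera call takes 0.05 s, during which the arm holds its last target. There are 200 camera calls.

## Task

Put the stall's whetstone away: slide the holder's red-tabbed clamp fully open, then press down the end of the stone farthest from the clamp so that it rocks over and its clamp end stands up out of the pocket. Take the stone by that raised end, lay it gently, right way up and without dropping it, inside the blue tray, let go, and then slide the empty holder's clamp fully shut again. Leave the jar, the spice tin and the mill where they are.

Things in the scene. Friction and masses are not known exactly. Their poses are not given: they have to be found in the camera images.
- stone_center (a point): Loose whetstone, 0.2 to 0.3 kg, 120 x 50 x 36 mm: red-brown slab 120 x 50 x 14 mm on a dark wooden foot 60 x 50 x 22 mm under its clamp-end (+x) half only. Point: middle of the whole, 18 mm above the foot's underside. x along the stone, +x end under the clamp at the start, -x end (heel) overhanging; z up through the top face. Flat in the pocket, its top is level with the rim.
- stone_heel (a point): Point on the stone's top face, 48 mm from its middle towards the heel. Pressed down 15 to 22 mm (under 2 N) it rocks the stone about the foot's edge below the stone's middle; past balance the stone falls over by itself and stays tipped by about 0.44 rad, clamp end up, when let go. It rests stably either way, flat or tipped.
- stone_raised_end (a point): Middle of the top edge of the stone's clamp end (+60 mm from its middle). When the stone is tipped this edge stands about 22 mm above the rim, and the 50 mm wide end can be pinched across (along y) above the rim. The centre of mass is about 5 mm from the middle, towards this end.
- holder: Fixed wooden whetstone holder, 240 mm long (x -88 to +152 mm), 110 mm wide, rim 46 mm high. Origin on the table under the stone's middle (stone 0 to 2 mm towards the heel). x lengthwise from heel to clamp, z up. Two steel guide strips 6 mm above the rim at y = +-37 to +-49 mm, x above 70 mm; elsewhere the rim is flat, 28 mm wide beside the stone.
- pocket (a point): Point on the floor of the holder's pocket under the stone's middle, 10 mm above the table, 36 mm below the rim; axes as the holder's. The open pocket spans x -72 to +62 mm, y +-26.5 mm (1.5 mm beside the stone); for x below -20 mm its floor is 6 mm deeper.
- jaw (a joint): Position of the sliding steel clamp plate along the holder's +x, in m: 0 = fully shut, 0.042 = fully open. The plate (50 x 60 x 8 mm, top 55.5 mm above the table) slides about 1.5 mm above the rim with about 2.5 N of friction and stays where left; shut, it covers the last 14 mm of the stone's +x end and stops it from rising.
- jaw_tab (a point): Centre of the red upright tab on the clamp plate by which it is moved: 24 mm along the holder's x, 20 mm across (y), 32 mm high, top 87.5 mm above the table; the point is 71.5 mm above the table. x along the opening direction.
- tray_in (a point): Fixed blue open tray, outside 210 x 140 x 20 mm, walls and floor 4 mm thick. The point is the centre of its inner floor; x along its long side, z up.
- pickles: Bystander: green glass jar with brass lid, 68 mm diameter, 95 mm high, loose; origin at the centre of its underside.
- spice: Bystander: white spice tin, 60 mm diameter, 56 mm high, loose; origin at the centre of its underside.
- mill: Bystander: red pepper mill, 50 mm square, 81 mm high, loose; origin at the centre of its underside.
There are look-alikes about, which are no part of the job. Of the things shaped like the part that bears stone_center, the terracotta one is meant.

How it is judged (in metres and radians):
On the way, in this order (a step that is already met when the one before it is completed fails the run):
1. the clamp is slid open (34 mm or more) with the stone still flat in its pocket (value of joint jaw above 0.034 m and angle between stone_center's own z axis and vertical below 0.15 rad and horizontal distance between stone_center and holder below 0.03 m), for 0.2 s.
2. the stone is rocked over in the pocket, its clamp end up (tilted more than 0.3 rad) (angle between stone_center's own z axis and vertical between 0.3 and 0.7 rad and horizontal distance between stone_center and holder below 0.03 m and height (world z) of stone_center below 0.06 m), for 0.2 s.
3. the stone lies in the blue tray, right way up, let go (x of stone_center in the frame of tray_in between -0.06 and 0.06 m and y of stone_center in the frame of tray_in between -0.055 and 0.055 m and z of stone_center in the frame of tray_in below 0.035 m and angle between stone_center's own z axis and vertical below 0.6 rad and contact force between the fingers and stone below 0.1 N and linear speed of stone below 0.03 m/s), for 0.2 s.
At the end, for the whole second after the job is handed in: The stone rests right way up (either of its two resting attitudes) inside the blue tray, its centre within 60 mm lengthwise and 55 mm crosswise of the tray's centre and under 35 mm above its floor, at rest and let go, and the clamp is shut to within 7 mm (x of stone_center in the frame of tray_in between -0.06 and 0.06 m and y of stone_center in the frame of tray_in between -0.055 and 0.055 m and z of stone_center in the frame of tray_in below 0.035 m and angle between stone_center's own z axis and vertical below 0.6 rad and linear speed of stone below 0.02 m/s and value of joint jaw below 0.007 m); the robot touches nothing.
It fails at once if the jar is pushed more than 30 mm or tipped over (distance of pickles from where it was at the start of the episode above 0.03 m or angle between pickles's own z axis and vertical above 0.4 rad).
It fails at once if the spice tin is pushed more than 30 mm or tipped over (distance of spice from where it was at the start of the episode above 0.03 m or angle between spice's own z axis and vertical above 0.4 rad).
It fails at once if the mill is pushed more than 30 mm or tipped over (distance of mill from where it was at the start of the episode above 0.03 m or angle between mill's own z axis and vertical above 0.4 rad).
It fails at once if the stone is dropped or thrown (faster than 0.9 m/s) (linear speed of stone above 0.9 m/s).
It also fails if it takes over 72 s, if anything falls off the work surface, if the arm or the gripper's body presses on something with over 40 N, if the wrist force passes 120 N, or if a joint passes its speed limit or range.

## Working session

There is one attempt and no reset: what is moved stays moved. The work goes in short steps, Python scripts to look and compute and a shell command to move; the robot and the scene stay as the last step left them, time stands still between calls to the robot, and variables do not carry over. Pictures are saved under pics/ and viewed, at most 11 in all, crops included, and the job is handed in when it is done.

```bash
mkdir -p pics; ls; python3 - <<'E'
from bench import *
import cv2,numpy as np
ims=[]
for n in("top","side"):
    s=snapshot(n); cv2.imwrite(f"pics/{n}0.png",s["img"][:,:,::-1]); print(n,s["fx"],s["cx"],s["cy"],s["dist"],np.round(s["extrinsics"],3).tolist())
print(sense())
E
```

```text
pics
top 450.60052756450705 321.42803347869284 236.29131173144768 [0.02269847 0.         0.         0.         0.        ] [[0.006, -0.991, 0.132, 461.416], [-1.0, -0.005, 0.006, 17.793], [-0.005, -0.132, -0.991, 898.522], [0.0, 0.0, 0.0, 1.0]]
side 550.0101508598023 327.6913875528146 239.7515076673273 [0.00882419 0.         0.         0.         0.        ] [[0.969, -0.192, 0.153, 420.639], [-0.244, -0.7, 0.671, -703.398], [-0.021, -0.688, -0.726, 836.371], [0.0, 0.0, 0.0, 1.0]]
{'time': 0.1, 'joint_pos': array([-7.24430668e+01,  7.51106271e+00,  8.53229556e+01, -1.48785129e-04,
        8.72599029e+01, -4.89212802e+00]), 'qd': array([-0.00415561, -0.07401219, -0.13497439, -0.05580544, -0.01740069,
       -0.01092833]), 'joint_efforts': array([ 1.24926461e-03, -5.70948708e+01, -5.01943338e+01, -1.03473906e-04,
        8.04593641e-03, -3.21488210e-05]), 'tool_pos': array([ 229.08604751, -554.32897863,  403.74694947]), 'tcp_rot': array([-1.79906408e+02, -7.86153412e-03,  2.24490620e+01]), 'ft_force': array([ 0.45950644, -0.17462149,  0.84943208]), 'wrist_torque': array([ 0.02302025, -0.04590332, -0.00591932]), 'grip_force': 0.0, 'finger_gap': 85.75363332816123}
```

View pics/top0.png

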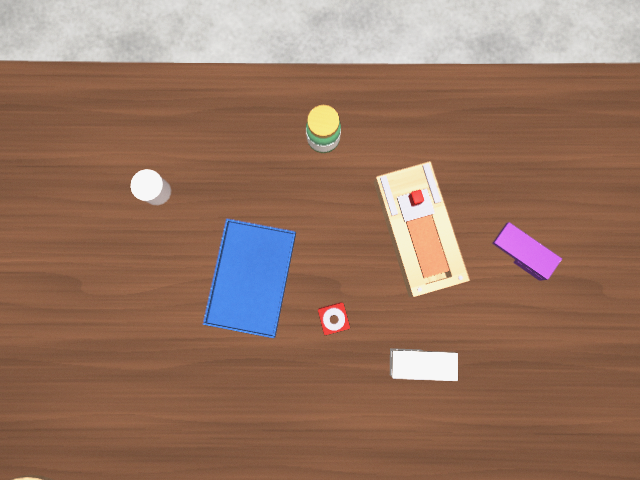

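View pics/side0.png

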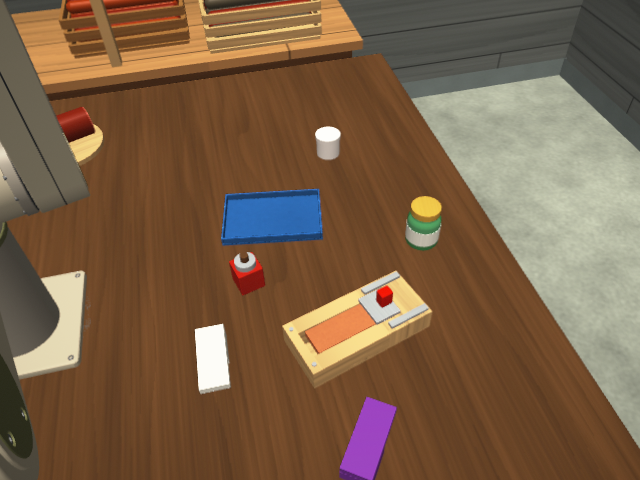

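The top view shows the terracotta stone in the holder at (428,247) and the red tab at (417,198). The tray is at (250,278), jar (323,128), spice tin (150,187) and mill (334,319). Candidates for the stone are terracotta (428,247), purple (527,251) and white (425,365), so I choose the terracotta one. The side view agrees: stone (340,328), tab (384,296).

```bash
cat > h.py <<'E'
from bench import *
import cv2,numpy as np
def ray(s,uv):
    K=np.array([[s["fx"],0,s["cx"]],[0,s["fy"],s["cy"]],[0,0,1]])
    n=cv2.undistortPoints(np.array(uv,float).reshape(-1,1,2),K,np.array(s["dist"],float)).reshape(-1,2)
    E=np.array(s["extrinsics"]); return E[:3,3],np.c_[n,np.ones(len(n))]@E[:3,:3].T
def plane(s,uv,z):
    o,d=ray(s,uv); return o+d*((z-o[2])/d[:,2])[:,None]
def hsv(s): return cv2.cvtColor(s["img"],cv2.COLOR_RGB2HSV)
def biggest(m,roi=None):
    m=m.astype(np.uint8)
    if roi: k=np.zeros_like(m); x0,y0,x1,y1=roi; k[y0:y1,x0:x1]=1; m=m*k
    return max(cv2.findContours(m,0,2)[0],key=cv2.contourArea)
E
python3 - <<'E'
from h import *
R=lambda a:np.round(a,1).tolist()
def rect(P):
    c,sz,a=cv2.minAreaRect(P[:,:2].astype(np.float32)); b=cv2.boxPoints((c,sz,a)); e=[b[1]-b[0],b[2]-b[1]]; l=max(e,key=np.linalg.norm)
    return R(c),R(sz),round(float(np.degrees(np.arctan2(l[1],l[0]))),1)
for n,rs,rt,ry in(("top",(370,150,475,305),(405,185,430,208),(195,210,305,345)),("side",(280,265,435,385),(370,280,397,306),(215,180,330,250))):
    s=snapshot(n);H=hsv(s);h,S,V=[H[...,i].astype(int) for i in range(3)]
    st=biggest((h>5)&(h<14)&(S>130)&(V>180),rs); print(n,"stone",rect(plane(s,st,46)),cv2.boundingRect(st))
    tb=biggest(((h<4)|(h>175))&(S>180),rt); print("tab",rect(plane(s,tb,87.5)),rect(plane(s,tb,71.5)))
    tr=biggest((h>100)&(h<120)&(S>120),ry); print("tray",rect(plane(s,tr,20)))
    ho=biggest((S<140)&(V>140)|((h>5)&(h<14)&(S>130)&(V>180)),rs); print("holder",rect(plane(s,ho,46)))
    if n=="top": cv2.imwrite("pics/crop1.png",cv2.resize(s["img"][150:310,370:580,::-1],None,fx=3.5,fy=3.5,interpolation=2))
s=snapshot("top"); print("jar lid",R(plane(s,[[323,121]],95)),"spice",R(plane(s,[[147,185]],56)),"mill",R(plane(s,[[334,319]],70)))
E
```

```text
top stone ([502.0, -168.6], [0.0, 0.0], 0.0) (423, 275, 1, 1)
tab ([640.1, -146.4], [23.9, 17.2], 29.5) ([643.6, -149.6], [24.4, 17.5], 29.5)
tray ([497.3, 162.3], [139.7, 209.1], -10.4)
holder ([596.5, -170.8], [202.2, 299.9], -0.5)
side stone ([557.3, -179.5], [112.3, 51.2], 16.2) (305, 304, 70, 50)
tab ([640.5, -163.7], [41.2, 25.6], 72.3) ([645.2, -152.2], [42.1, 26.2], 72.3)
tray ([495.0, 152.9], [156.7, 208.5], -10.5)
holder ([592.2, -179.0], [246.0, 132.6], 16.2)
jar lid [[784.3, 21.1, 95.0]] spice [[670.4, 357.1, 56.0]] mill [[420.5, -0.7, 70.0]]
```

View pics/crop1.png

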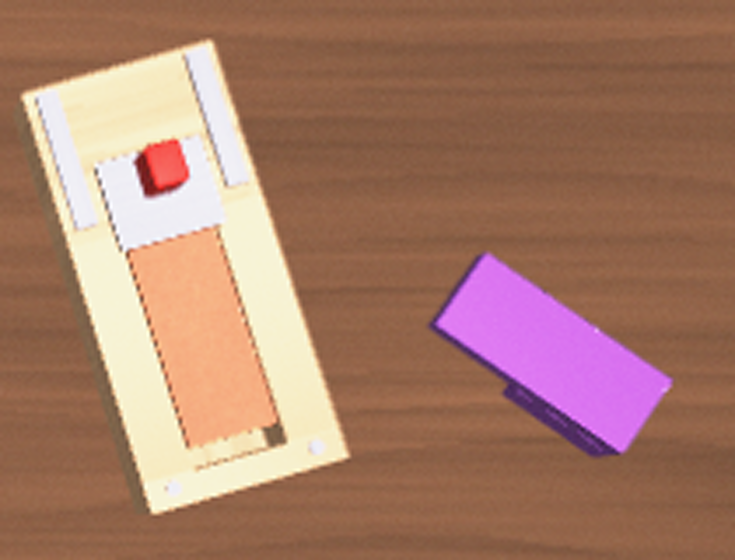

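The crop confirms the terracotta stone sits under the steel plate with the red tab. Rim corners in the crop are (22,95), (212,40), (349,458) and (152,514). The purple one is loose outside the holder.

```bash
python3 - <<'E'
from h import *
s=snapshot("top"); f=lambda p,z:plane(s,np.array(p)/3.5+[370,150]-0.4,z)[:,:2]
P=f([(22,95),(212,40),(349,458),(152,514)],46)
Q=f([(128,250),(217,228),(277,425),(188,448)],46)
T=f([(145,143),(182,139),(188,183),(155,192)],87.5)
ax=(P[0]+P[1]-P[2]-P[3])/2; L=np.hypot(*ax); a=np.arctan2(ax[1],ax[0]); u=ax/L
print("len",L,"w",np.linalg.norm(P[1]-P[0]),np.linalg.norm(P[2]-P[3]),"yaw",np.degrees(a))
o=P.mean(0)-32*u; v=np.array([-u[1],u[0]])
print("origin",o); 
for n,X in(("stone",Q),("tab",T)): print(n,np.c_[(X-o)@u,(X-o)@v].round(1).tolist(),X.mean(0))
b=sense(); print(b["tool_pos"],b["tcp_rot"])
E
```

```text
len 239.92354628810588 w 110.37302751461368 110.17974318438726 yaw 16.257499460649946
origin [ 561.57288622 -177.31433568]
stone [[52.3, 24.7], [50.5, -25.6], [-60.8, -23.7], [-59.5, 26.0]] [ 557.25529285 -178.2055492 ]
tab [[99.6, 8.5], [96.3, -10.7], [73.0, -6.6], [73.1, 11.3]] [ 643.47012088 -152.77923035]
[ 229.10850273 -554.46901538  404.34562957] [-1.79966379e+02 -1.66998373e-03  2.24494307e+01]
```

```bash
python3 -m jog '0.5 -0.2 0 0 0 0 -1;0.5 -0.2 0 0 0 0 -1;0.5 -0.2 0 0 0 0 -1;0.5 -0.2 0 0 0 0 -1;0.5 -0.2 0 0 0 0 -1' 60; python3 -m jog '0.5 -0.2 0 0 0 0 -1;0.5 -0.2 0 0 0 0 -1;0.5 -0.2 0 0 0 0 -1;0.5 -0.2 0 0 0 0 -1;0 0 0 0 0 0.1025 -1'
```

```text
time: 0.92
tool_pos: [423.0, -365.3, 404.8]
tcp_rot: [180.0, -0.0, 22.4]
ft_force: [1.0, 0.2, -0.1]
finger_gap: 85.4
grip_force: 0.0
time: 1.55
tool_pos: [578.4, -213.1, 404.3]
tcp_rot: [-179.9, -0.0, 16.5]
ft_force: [-0.7, -0.5, -0.2]
finger_gap: 85.4
grip_force: 0.0
```

```bash
cat >> h.py <<'E'
from scipy.spatial.transform import Rotation as Ro
O=np.array([561.6,-177.3,0]);YAW=16.3
def loc(x,y,z): return O+Ro.from_euler('z',YAW,degrees=True).apply([x,y,z])
def need(p,rpy=None):
    b=sense();R=Ro.from_euler('xyz',b["tcp_rot"],degrees=True)
    print("shift",(R.inv().apply(np.array(p)-b["tool_pos"])/100).round(3),
     "" if rpy is None else ("turn",(np.degrees((R.inv()*Ro.from_euler('xyz',rpy,degrees=True)).as_rotvec())/60).round(3)))
E
python3 - <<'E'
from h import *
need(loc(85.5,.5,330),[180,0,16.3])
E
```

```text
shift [ 0.795 -0.393  0.744] ('turn', array([-0.001, -0.   ,  0.003]))
```

```bash
python3 -m jog '0.4 -0.2 0.2 0 0 0 -1;0.4 -0.19 0.2 0 0 0 -1;0 0 0.34 0 0 0.003 -1;0 0 0 0 0 0 -1;0 0 0 0 0 0 -1'; python3 - <<'E'
from h import *
for i in range(2):s=snapshot("wrist")
cv2.imwrite("pics/w1.png",s["img"][:,:,::-1])
H=hsv(s);h,S,V=[H[...,i].astype(int) for i in range(3)]
tb=biggest(((h<4)|(h>175))&(S>180)); print(cv2.boundingRect(tb)); c,sz,a=cv2.minAreaRect(tb); P=plane(s,[c],80)[0]; print(c,sz,a,P, Ro.from_euler('z',-YAW,degrees=True).apply(P-O))
need(loc(85.5,.5,235),[180,0,16.3])
E
```

```text
time: 2.17
tool_pos: [642.1, -156.9, 331.8]
tcp_rot: [180.0, -0.0, 16.1]
ft_force: [-0.6, -0.2, 1.0]
finger_gap: 85.5
grip_force: 0.0
(304, 226, 28, 42)
(317.5, 246.5) (41.0, 27.0) 90.0 [ 646.24380059 -152.77460572   80.        ] [88.12502943 -0.21709373 80.        ]
shift [ 0.02  -0.041  0.981] ('turn', array([ 0.002, -0.002, -0.004]))
```

View pics/w1.png

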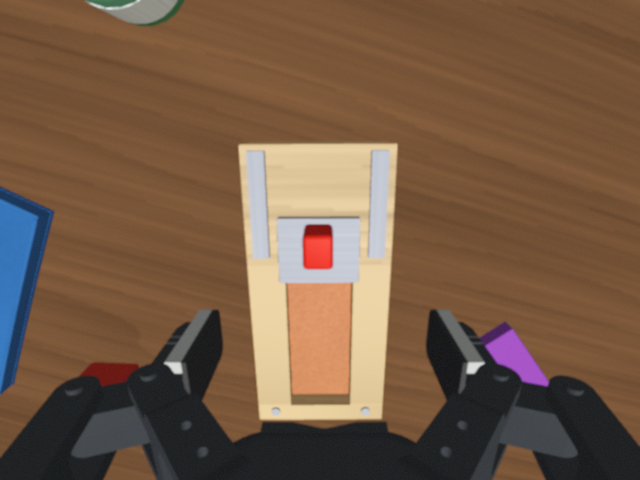

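The wrist view shows the tab at (318,246), squarely between the fingers, and the stone below it at (320,338). I'll descend and grip the tab.

```bash
python3 -m jog '0.01 -0.04 0.5 0 0 0 -1;0.01 0 0.4 0 0 -0.004 -1;0 0 0.08 0 0 0 -1;0 0 0 0 0 0 1;0 0 0 0 0 0 1' 60;python3 -m jog '0 0 0 0 0 0 1;0 0 0 0 0 0 1;0 0 0 0 0 0 1;0 0 0 0 0 0 1;0 0 0 0 0 0 1'
```

```text
time: 2.9
tool_pos: [644.1, -152.6, 235.8]
tcp_rot: [179.9, -0.2, 16.3]
ft_force: [-0.0, 1.2, -0.4]
finger_gap: 51.5
grip_force: 0.0
time: 3.52
tool_pos: [643.6, -152.5, 234.5]
tcp_rot: [179.9, -0.1, 16.4]
ft_force: [-0.7, -1.4, 7.1]
finger_gap: 18.9
grip_force: 59.6
```

```bash
python3 -m jog '0.12 0 0 0 0 0 1;0.12 0 0 0 0 0 1;0.12 0 0 0 0 0 1;0.06 0 0 0 0 0 1;0 0 0 0 0 0 1';python3 -m jog '0.02 0 0 0 0 0 1;0 0 0 0 0 0 1;0 0 0 0 0 0 1'
```

```text
time: 4.15
tool_pos: [682.0, -141.5, 234.4]
tcp_rot: [180.0, 0.3, 16.3]
ft_force: [-19.9, -3.9, 18.5]
finger_gap: 19.2
grip_force: 61.4
time: 4.53
tool_pos: [682.7, -141.4, 234.3]
tcp_rot: [-180.0, 0.5, 16.3]
ft_force: [-29.4, -5.1, 22.6]
finger_gap: 19.0
grip_force: 62.1
```

```bash
python3 -m jog '0 0 0 0 0 0 -1;0 0 0 0 0 0 -1;0 0 0 0 0 0 -1;0 0 0 0 0 0 -1;0 0 -0.3 0 0 0 -1'; python3 -m jog '0 0 -0.4 0 0 0 -1;-0.5 0 0 0 0 0 1;-0.5 0 0 0 0 0 1;-0.5 0 0 0 0 0 1;-0.2 0 0 0 0 0 1';  python3 - <<'E'
from h import *
need(loc(-48,-0.5,225),[180,0,16.3])
s=snapshot("top");cv2.imwrite("pics/t2.png",cv2.resize(s["img"][150:310,370:580,::-1],None,fx=3.5,fy=3.5,interpolation=2))
E
```

```text
time: 5.15
tool_pos: [683.8, -139.1, 259.2]
tcp_rot: [-179.8, 0.3, 16.4]
ft_force: [1.0, -0.1, 0.8]
finger_gap: 85.6
grip_force: 0.0
time: 5.78
tool_pos: [519.9, -188.0, 302.4]
tcp_rot: [-180.0, 0.0, 16.3]
ft_force: [0.3, 0.5, 0.5]
finger_gap: 12.1
grip_force: 0.0
shift [-0.05   0.02   0.774] ('turn', array([-0.   ,  0.001,  0.   ]))
```

View pics/t2.png

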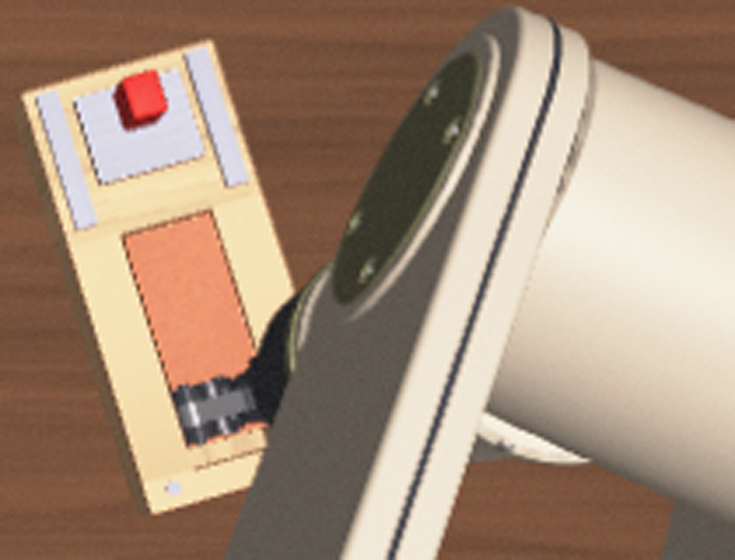

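The clamp is open, with the tab at crop (140,98). The stone is still flat and fully exposed, with the fingers over its heel. Now I press the heel.

```bash
python3 -m jog '-0.05 0.02 0.4 0 0 0 1;0 0 0.34 0 0 0 1;0 0 0 0 0 0 1;0 0 0.04 0 0 0 1;0 0 0.04 0 0 0 1'; python3 -m jog '0 0 0.05 0 0 0 1;0 0 0.05 0 0 0 1;0 0 0.05 0 0 0 1;0 0 0 0 0 0 1'
```

```text
time: 6.45
tool_pos: [518.9, -191.2, 222.4]
tcp_rot: [179.9, -0.1, 16.4]
ft_force: [-0.3, -0.3, 0.8]
finger_gap: 0.0
grip_force: 0.0
time: 6.95
tool_pos: [517.9, -190.9, 205.7]
tcp_rot: [180.0, -0.0, 16.4]
ft_force: [-0.4, 0.4, 0.7]
finger_gap: -0.0
grip_force: 0.5
```

```bash
python3 -m jog '0 0 0.03 0 0 0 1;0 0 0.03 0 0 0 1;0 0 0.03 0 0 0 1;0 0 0 0 0 0 1;0 0 0 0 0 0 1'; python3 -m jog '0 0 -0.1 0 0 0 1;0 0 -0.4 0 0 0 1;0 0 -0.5 0 0 0 1;-0.3 0 0 0 0 0 1;0 0 0 0 0 0 -1'; python3 - <<'E'
from h import *
s=snapshot("side");cv2.imwrite("pics/s2.png",cv2.resize(s["img"][250:400,250:450,::-1],None,fx=3.5,fy=3.5,interpolation=2))
E
```

```text
time: 7.58
tool_pos: [518.8, -191.4, 204.0]
tcp_rot: [179.9, -0.0, 16.4]
ft_force: [-33.1, 12.3, 68.6]
finger_gap: 0.2
grip_force: 37.2
time: 8.2
tool_pos: [488.1, -199.7, 296.9]
tcp_rot: [180.0, -0.0, 16.3]
ft_force: [0.4, 1.4, -0.7]
finger_gap: 16.8
grip_force: 0.0
```

View pics/s2.png

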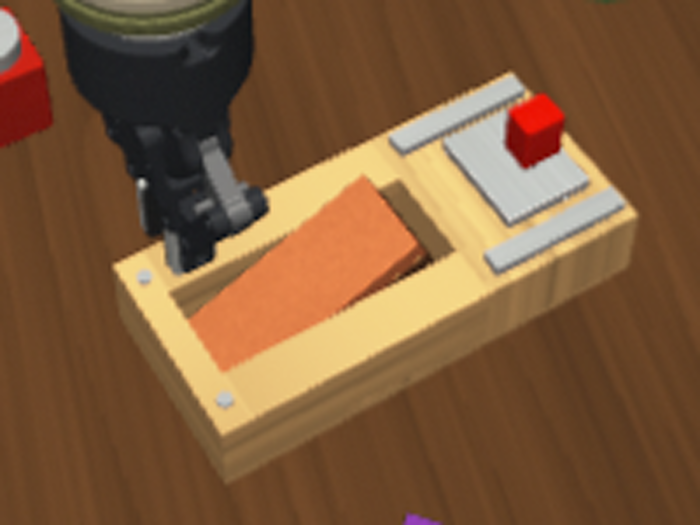

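The stone is rocked over: its heel is down at crop (215,345) and its raised end is at (395,220). I'll move over that end and pinch it.

```bash
python3 -m jog '0.2 0 0 0 0 0 -1;0.45 0 0 0 0 0 -1;0.4 0 0 0 0 0 -1;0 0 0 0 0 0 -1'; python3 - <<'E'
from h import *
need(loc(31,0,219),[180,0,16.3])
for i in range(2):s=snapshot("wrist")
cv2.imwrite("pics/w2.png",s["img"][:,:,::-1])
E
```

```text
time: 8.75
tool_pos: [591.8, -168.3, 295.1]
tcp_rot: [-179.9, 0.0, 16.5]
ft_force: [-0.1, 0.3, 0.2]
finger_gap: 85.5
grip_force: 0.0
shift [-0.005  0.003  0.761] ('turn', array([-0.001,  0.001,  0.003]))
```

View pics/w2.png

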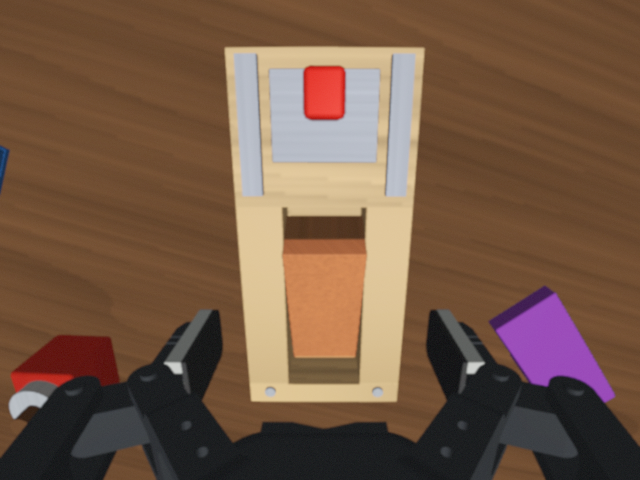

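The stone's raised edge is at (325,253), centred between the fingers. The purple block is clear of the right finger. I'll descend and pinch.

```bash
python3 -m jog '0 0 0.4 0 0 0 -1;0 0 0.3 0 0 0 -1;0 0 0.06 0 0 0 -1;0 0 0 0 0 0 -1' 90; python3 -m jog '0 0 0 0 0 0 1;0 0 0 0 0 0 1;0 0 0 0 0 0 1;0 0 0 0 0 0 1;0 0 0 0 0 0 1'
```

```text
time: 9.35
tool_pos: [589.5, -170.0, 221.0]
tcp_rot: [-180.0, 0.0, 16.3]
ft_force: [0.2, -1.0, 0.2]
finger_gap: 85.2
grip_force: 0.0
time: 9.98
tool_pos: [590.6, -169.6, 222.6]
tcp_rot: [180.0, -0.1, 16.4]
ft_force: [-0.2, 1.7, 5.6]
finger_gap: 48.1
grip_force: 92.3
```

```bash
python3 -m jog '0 0 -0.05 0 0 0 1;0 0 -0.1 0 0 0 1;0 0 -0.15 0 0 0 1;0 0 -0.2 0 0 0 1;0 0 -0.3 0 0 0 1'; python3 -m jog '0 0 -0.3 0 0 0 1;0 0 -0.2 0 0 0 1;0 0 0 0 0 0 1;0 0 0 0 0 0 1'; python3 - <<'E'
from h import *
s=snapshot("side");cv2.imwrite("pics/s3.png",cv2.resize(s["img"][120:400,220:480,::-1],None,fx=2.1,fy=2.1))
need([497.5,160,345],[180,0,-10.4])
E
```

```text
time: 10.6
tool_pos: [589.5, -169.7, 301.8]
tcp_rot: [-180.0, 0.0, 16.4]
ft_force: [0.8, -0.1, -1.6]
finger_gap: 47.7
grip_force: 92.8
time: 11.1
tool_pos: [589.4, -169.6, 349.5]
tcp_rot: [-179.9, 0.1, 16.4]
ft_force: [-0.5, -0.2, -3.3]
finger_gap: 47.5
grip_force: 92.8
shift [ 0.047 -3.421  0.045] ('turn', array([-0.001,  0.002,  0.446]))
```

View pics/s3.png

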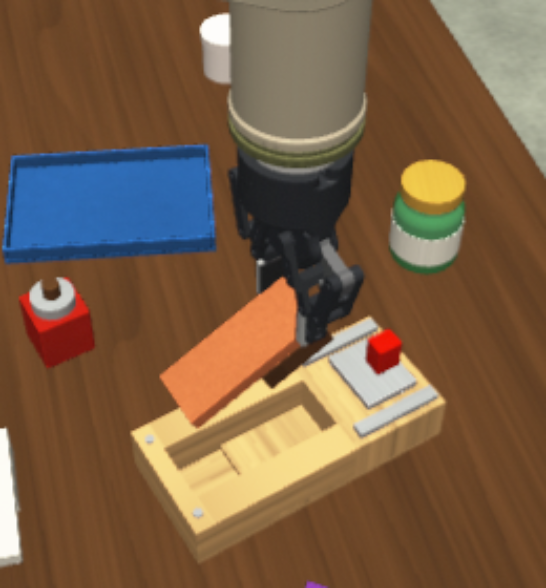

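The stone is firmly held, tilted as before with its raised end up, and the pocket is empty. I'll carry it to the tray.

```bash
python3 -m jog '0.02 -0.2 0 0 0 0 1;0.05 -0.4 0 0 0 0 1;0.05 -0.4 0 0 0 0 1;0.05 -0.4 0 0 0 0 1;0.05 -0.4 0 0 0 0 1'; python3 -m jog '0.05 -0.4 0 0 0 0 1;0.05 -0.4 0 0 0 0 1;0.05 -0.4 0 0 0 0 1;0.02 -0.2 0 0 0 0.05 1;0 0 0 0 0 0.1 1';python3 -m jog '0 0 0 0 0 0.1 1;0 0 0 0 0 0.1 1;0 0 0 0 0 0.096 1;0 0 0 0 0 0 1';python3 - <<'E'
from h import *
need([534.9,153.1,240],[180,0,-10.4])
E
```

```text
time: 11.78
tool_pos: [559.2, 11.3, 349.6]
tcp_rot: [-179.9, 0.1, 16.4]
ft_force: [1.1, -0.3, -1.2]
finger_gap: 47.7
grip_force: 92.9
time: 12.4
tool_pos: [535.7, 150.7, 349.5]
tcp_rot: [-180.0, 0.1, 7.4]
ft_force: [0.1, -0.8, -0.7]
finger_gap: 47.2
grip_force: 93.0
time: 12.9
tool_pos: [536.3, 148.9, 349.7]
tcp_rot: [180.0, 0.1, -10.3]
ft_force: [0.2, -0.0, -1.8]
finger_gap: 47.4
grip_force: 93.0
shift [-0.02  -0.039  1.097] ('turn', array([0.   , 0.002, 0.001]))
```

```bash
python3 -m jog '-0.02 -0.04 0.3 0 0 0 1;0 0 0.4 0 0 0 1;0 0 0.3 0 0 0 1;0 0 0.1 0 0 0 1;0 0 0 0 0 0 1'; python3 - <<'E'
from h import *
s=snapshot("side");cv2.imwrite("pics/s4.png",cv2.resize(s["img"][120:300,180:440,::-1],None,fx=3,fy=3))
E
```

```text
time: 13.52
tool_pos: [535.5, 152.7, 240.3]
tcp_rot: [180.0, 0.1, -10.3]
ft_force: [0.5, -0.1, -1.1]
finger_gap: 47.7
grip_force: 93.0
```

View pics/s4.png

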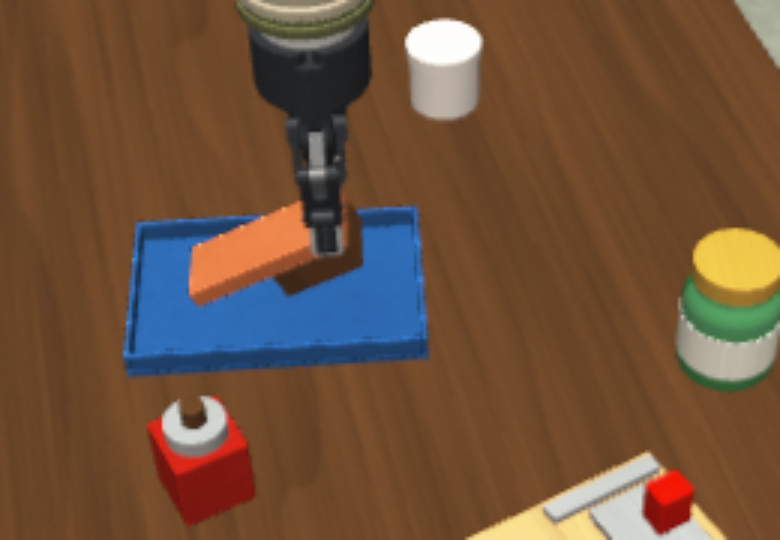

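The stone hovers over the tray, with its heel at (195,280) and its held end at (330,240). I'll lower until it touches.

```bash
python3 -m jog '0 0 0.06 0 0 0 1;0 0 0.06 0 0 0 1;0 0 0.03 0 0 0 1;0 0 0.02 0 0 0 1;0 0 0 0 0 0 1'; python3 -m jog '0 0 0.015 0 0 0 1;0 0 0.015 0 0 0 1;0 0 0 0 0 0 1'
```

```text
time: 14.2
tool_pos: [535.8, 152.6, 223.5]
tcp_rot: [180.0, 0.0, -10.4]
ft_force: [0.1, 0.3, -2.1]
finger_gap: 47.5
grip_force: 93.0
time: 14.58
tool_pos: [536.4, 152.5, 221.5]
tcp_rot: [-180.0, -0.1, -10.4]
ft_force: [2.3, -0.9, 2.3]
finger_gap: 47.6
grip_force: 93.6
```

```bash
python3 -m jog '0 0 0.015 0 0 0 1;0 0 0.015 0 0 0 1;0 0 0.01 0 0 0 1;0 0 0 0 0 0 1' 25
```

```text
time: 15.08
tool_pos: [537.3, 152.4, 218.7]
tcp_rot: [-180.0, -0.2, -10.4]
ft_force: [4.9, -2.9, 9.8]
finger_gap: 47.3
grip_force: 94.3
```

```bash
python3 -m jog '0 0 0 0 0 0 0.1;0 0 0 0 0 0 0;0 0 0 0 0 0 -0.3;0 0 0 0 0 0 -1;0 0 0 0 0 0 -1'; python3 -m jog '0 0 0 0 0 0 -1;0 0 -0.2 0 0 0 -1;0 0 -0.4 0 0 0 -1;0 0 -0.5 0 0 0 -1;0 0 0 0 0 0 -1';python3 - <<'E'
from h import *
s=snapshot("side");cv2.imwrite("pics/s5.png",cv2.resize(s["img"][120:300,180:440,::-1],None,fx=3,fy=3))
H=hsv(s);h,S,V=[H[...,i].astype(int) for i in range(3)]
c=biggest((h>5)&(h<14)&(S>130)&(V>180),(215,180,330,250)); q=plane(s,c,35)[:,:2]; m=np.array(cv2.minAreaRect(q.astype(np.float32))[0]); print(m)
t=m-[497,160]; print(Ro.from_euler('z',10.4,degrees=True).apply([*t,0]))
need(loc(127.3,0.3,340),[180,0,16.3])
E
```

```text
time: 15.7
tool_pos: [535.3, 152.6, 216.0]
tcp_rot: [180.0, 0.1, -10.4]
ft_force: [1.2, -0.8, -0.4]
finger_gap: 85.2
grip_force: 0.0
time: 16.32
tool_pos: [537.8, 153.0, 334.0]
tcp_rot: [-179.8, -0.6, -10.4]
ft_force: [0.1, 0.1, -0.8]
finger_gap: 85.7
grip_force: 0.0
[505.63095093 161.27728271]
[8.25858311 2.81435072 0.        ]
shift [ 1.975  2.628 -0.083] ('turn', array([-0.001, -0.007, -0.445]))
```

View pics/s5.png

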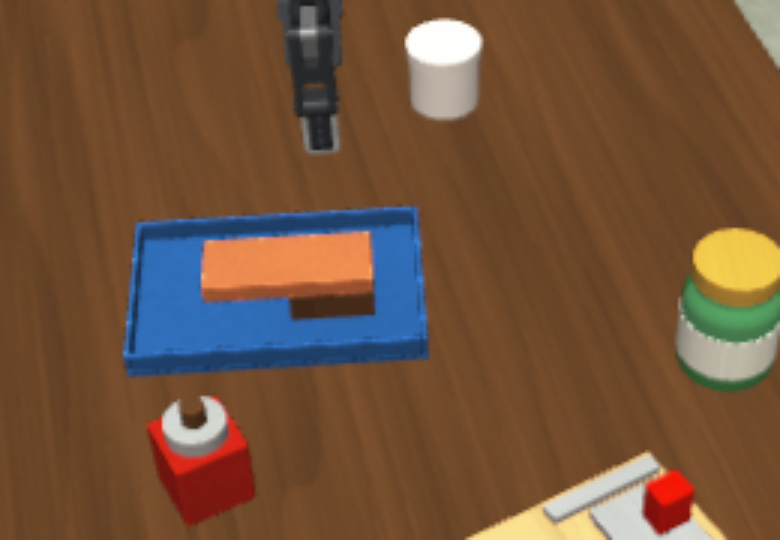

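The stone lies flat and right way up in the middle of the tray, at (285,270). I'll go back to the clamp.

```bash
python3 -m jog '0.3 0.4 0 0 0 0 -1;0.35 0.46 0 0 0 0 -1;0.35 0.46 0 0 0 0 -1;0.35 0.46 0 0 0 0 -1;0.35 0.46 0 0 0 0 -1'; python3 -m jog '0.275 0.388 0 0 0 0 -1;0 0 0 0 0 -0.15 -1;0 0 0 0 0 -0.15 -1;0 0 0 0 0 -0.145 -1;0 0 0 0 0 0 -1';python3 - <<'E'
from h import *
need(loc(127.3,0.3,235),[180,0,16.3])
E
```

```text
time: 17.0
tool_pos: [662.8, -100.1, 325.9]
tcp_rot: [-180.0, 0.1, -10.4]
ft_force: [0.1, 1.0, 0.7]
finger_gap: 85.3
grip_force: 0.0
time: 17.62
tool_pos: [682.3, -141.5, 325.8]
tcp_rot: [-179.9, 0.1, 16.2]
ft_force: [-0.2, 0.0, 0.2]
finger_gap: 85.6
grip_force: 0.0
shift [0.016 0.003 0.908] ('turn', array([-0.001,  0.001, -0.001]))
```

```bash
python3 -m jog '0 0 0.4 0 0 0 -1;0 0 0.4 0 0 0 -1;0 0 0.1 0 0 0 -1;0 0 0 0 0 0 1;0 0 0 0 0 0 1' 60; python3 -m jog '0 0 0 0 0 0 1;0 0 0 0 0 0 1;0 0 0 0 0 0 1;0 0 0 0 0 0 1'; python3 -m jog '-0.12 0 0 0 0 0 1;-0.12 0 0 0 0 0 1;-0.12 0 0 0 0 0 1;-0.04 0 0 0 0 0 1;0 0 0 0 0 0 1'
```

```text
time: 18.25
tool_pos: [683.6, -141.8, 239.2]
tcp_rot: [179.9, -0.2, 16.3]
ft_force: [0.5, 0.5, 0.7]
finger_gap: 51.4
grip_force: 0.0
time: 18.75
tool_pos: [683.1, -141.2, 238.7]
tcp_rot: [180.0, -0.1, 16.3]
ft_force: [-3.6, 2.3, 6.0]
finger_gap: 18.8
grip_force: 59.1
time: 19.38
tool_pos: [644.3, -152.6, 238.7]
tcp_rot: [180.0, -0.1, 16.3]
ft_force: [-1.6, 3.1, 8.6]
finger_gap: 19.3
grip_force: 60.7
```

```bash
python3 -m jog '-0.03 0 0 0 0 0 1;0 0 0 0 0 0 1;0 0 0 0 0 0 1'; python3 -m jog '0 0 0 0 0 0 -1;0 0 0 0 0 0 -1;0 0 0 0 0 0 -1;0 0 0 0 0 0 -1;0 0 -0.3 0 0 0 -1';python3 -m jog '0 0 -0.5 0 0 0 -1;-0.3 0.5 -0.1 0 0 0 -1;-0.3 0.5 0 0 0 0 -1;-0.3 0.5 0 0 0 0 -1;0 0 0 0 0 0 -1';python3 - <<'E'
from h import *
s=snapshot("top");cv2.imwrite("pics/t6.png",s["img"][:,:,::-1])
E
```

```text
time: 19.75
tool_pos: [642.3, -153.1, 238.7]
tcp_rot: [179.9, -0.3, 16.3]
ft_force: [5.1, 4.5, 4.9]
finger_gap: 18.8
grip_force: 60.2
time: 20.38
tool_pos: [639.9, -153.3, 263.4]
tcp_rot: [-179.8, 0.3, 16.3]
ft_force: [-0.4, -0.4, 0.0]
finger_gap: 85.7
grip_force: 0.0
time: 21.0
tool_pos: [595.3, -327.2, 326.5]
tcp_rot: [179.9, 0.0, 16.0]
ft_force: [-0.0, 1.0, 0.2]
finger_gap: 85.3
grip_force: 0.0
```

View pics/t6.png

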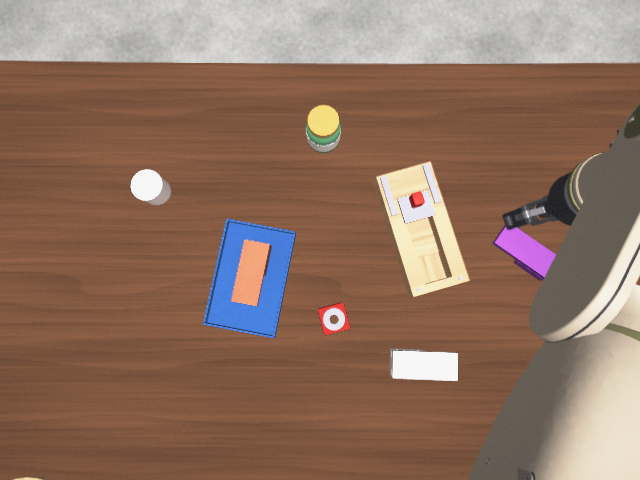

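The tab is at (418,199), back where it started, after 42 mm of travel. The stone is in the tray at (250,272), and the jar, spice tin and mill have not moved.

```bash
python3 -c "
from bench import *
print(hand_in())"
```

```text
the job is handed in; nothing more can be done
None
```

The stone lies flat and right way up near the middle of the blue tray, the holder's clamp is shut again, and the jar, spice tin and mill stayed where they were; I handed the job in just after 21 s on the robot's clock, and no verdict came back.

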